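# Find the bored heel and hold it hole-up over the stone slab

## Task

Two heel blocks that look alike lie on their sides on the cobbler's bench: one has a blind hole bored in one end for the heel pin, the other is a solid blank. Find the bored heel, turn it up so that its hole points straight up, and finish while still holding it so, steady in the gripper, about 10 to 15 cm above the middle of the stone slab, ready for the pin. The blank may be handled, but leave the tools, tins and other things on the bench where they are.

Things in the scene. Friction and masses are not known exactly. Their poses are not given: they have to be found in the camera images.
- heel_center (a point): Centre of the bored heel: a pale wooden block with thin dark stripes round it, 60 mm long, 38 x 38 mm square across, about 70 g, loose. It starts lying on one long side (this centre 19 mm above the bench) on the robot's left or right, the blank being on the other side. Its own x axis runs along the 60 mm length and points out of the end with the hole; at the start x is level and may point any way except straight towards the robot, and z is up.
- heel_hole (a point): Centre of the mouth of the blind hole, 30 mm from the heel's centre along its x axis: a round hole of 16 mm diameter, 25 mm deep, dark at the bottom, in the middle of that end. The other end is plain. Same axes as the heel's centre.
- heel: The bored heel as a body; its origin is the middle of the long side it starts lying on, 19 mm below its centre along its own z.
- blank_center (a point): Centre of the solid blank: the same size and look as the bored heel, with no hole in either end, about 80 g, loose, also lying on a long side with its x axis along its length.
- blank: The solid blank as a body; its origin is the middle of the side it starts lying on, 19 mm below its centre.
- slab_top (a point): Middle of the top face of the square stone slab, pale marble, 140 x 140 mm and 10 mm thick, fixed on the bench ahead of the heels; z up.
- hammer: Hammer lying on the bench beyond the heels on the left; leave it alone.
- jar: Amber jar with a dark cap, 68 mm across, 95 mm tall, standing on the right; leave it alone.
- tacks: Short closed tin, 64 mm across, 40 mm tall, on the left; leave it alone.
- tin: Open dark steel dish, 100 mm across, 35 mm tall, far right; leave it alone.
- awl: Awl with a pale wooden handle, lying crosswise beyond the slab; leave it alone.
- brush: Brush lying at the right of the robot; leave it alone.
- size_ring: Flat brass ring, 60 mm across and 12 mm tall, lying at the left of the robot; leave it alone.
- toplift: Flat black rubber heel piece, 45 x 42 x 8 mm, lying between the two heels; leave it alone.
Mind the look-alikes: they are no part of the job. What is shaped like the heel but yellow is not meant. Of the things that look like the part that bears slab_top, the smaller one is meant.

How it is judged:
By the outcome, as a careful person would: the job done as asked, in the order asked, and still so for the second after the job is handed in, while the arm keeps its last pose, push and grip.
It also fails if it takes over 38 s, if anything falls off the work surface, if the arm or the gripper's body presses on something with over 40 N, if the wrist force passes 120 N, or if a joint passes its speed limit or range.

## Robot

A 6-joint arm with a two-finger parallel gripper is mounted at the origin on the work surface. World frame = base frame: x ahead of the robot, y to its left, z up, the work surface at z = 0. Lengths are in m, angles in rad, forces in N, time in s.
With the tool pointing down it reaches from about 0.25 to 0.725 m from the base axis. Payload 9.7 kg.
Tool frame: the origin (TCP) lies at the very end of the fingers, on their centre line; the grasp point (between the pads) lies 19 mm behind it; z points along the fingers, y is the direction in which the jaws open and shut (so a half turn about z gives the same grasp; the last joint's range is limited). The gripper opens to 85 mm and grips with 20 to 120 N. Pads are 22 mm wide; open, the fingers measure 114 mm over their backs; the gripper's body (76 mm by 85 mm) begins 54 mm behind the grasp point. The pads swing forward as they close: fully open they stand 13 mm farther back than shut.
Start: joints at [1.165, 0.087, 0.176, 1.66, 0, 1.571], TCP at [0.217, 0.505, 0.231] pointing down, gripper open.
Joint ranges: [-3.13, 3.13], [-0.85, 1.81], [-1.15, 1.24], [-2.2, 2.28], [-1.44, 1.52], [-3.14, 3.14]. Speed limits (rad/s): [2.22, 2.22, 2.57, 3.14, 3.14, 3.14].

## Interface

Orientations are given as a unit quaternion [w, x, y, z].
In Python, from plant import status, snapshot, camera_info, ticket gives the robot as it stands.
- The arm moves only by the tool carry_out, never from a script. Its argument "commands" is text: rows parted by semicolons, each of 5 numbers parted by spaces: the shift along the tool's x, y, z in units of 30 mm (1.0 is 30 mm), then the turn about the tool's z in units of 6 degrees (1.0 is 6 degrees), then the closure, from 0 (fully open) to 1 (shut). In form: tx ty tz spin jaw; .... A call has 1 to 10 rows; each row shifts and turns the commanded pose from where the row before left it, along the tool's axes as they then stand; what a row does not reach is not made up. A row lasts 1/8 s, in which the tool goes at most 62.5 mm and 10.7 degrees, less where a joint would pass 70% of its speed; a pose out of reach is approached as far as the arm can. A call is refused whole if a number of a shift passes 1 or a number of a turn 1, either way. A call with a gripper value outside its range is refused whole. The fingers move at their own pace and stop on an object; the grip force is fixed at half the most. Time passes only in rows, so rows that do not move let the fingers close. It gives the time, the measured TCP pose, the force and the opening at its end, in the units of the state.
- status.state(): the state, without advancing time (a new reading comes with each control period).
- snapshot(name): name is "side" or "top" or "wrist"; returns (picture, depth): 420x560x3 uint8, red, green, blue; 420x560 float32, m along the optical axis (not along the pixel's ray), 0 where there is no reading.
- camera_info(name): a dict with "vertical_fov" (degrees; the focal length in pixels is half the picture's height over the tangent of half this angle, whatever the lens; pixels are square), "cx", "cy" (the principal point, pixels), "extrinsics" (4x4, takes a point from world to camera coordinates). Camera axes: x right, y down, z forward; pixel columns grow to the right and rows downward; lengths in m; the calibration is good to about 2 mm. A picture is of the moment at which its call begins: read the wrist's pose just before it. camera_info takes no time and is no camera call; for the wrist camera it gives the pose at the moment of the call.
- ticket.job_done(): hands the job in, once; it reports no verdict.
The state is a dict: "time_s": time; "joints": joint angles; "joint_vel": joint speeds; "joint_torque": joint torques, N m; "ee_pos": TCP position; "ee_rot": TCP orientation; "force": force on the tool from outside, world axes, zero at the start; "ft_torque": the same for the moment, N m; "width": opening from 0.0 (shut) to 1.0 (fully open).
Only numpy, scipy, OpenCV 4.12 (cv2) and the standard library are available. Lean on these libraries where they do the work, as an engineer would, in place of code of your own. Each camera call takes 0.05 s, during which the arm holds its last target.

## Working session

There is one attempt and no reset: what is moved stays moved. The work goes in short steps, Python scripts to look and compute and a tool call to move; the robot and the scene stay as the last step left them, time stands still between calls to the robot, and variables do not carry over. Pictures are saved under pics/ and viewed, and the job is handed in when it is done.

Besides the shell and the picture viewer there is one more tool, called after "Call:" by a JSON object that holds its "api" and its "payload", one argument or row to a line. carry_out: Moves the arm, as the interface text tells. Its arguments: {"type":"object","properties":{"commands":{"type":"string"}},"required":["commands"]}

```bash
ls; mkdir -p pics
python3 - <<'E'
from plant import status, snapshot, camera_info
import cv2,numpy as np
print(status.state())
for n in ["side","top","wrist"]:
    i=camera_info(n); print(n,i)
    p,d=snapshot(n); cv2.imwrite(f"pics/{n}0.png",p[:,:,::-1]); np.save(f"pics/{n}0.npy",d)
E
```

```text
pics
{'time_s': 0.0, 'joints': array([1.16500591e+00, 8.74511706e-02, 1.75124663e-01, 1.65981727e+00,
       1.77481754e-05, 1.57079806e+00]), 'joint_vel': array([ 0.00202009, -0.00110926,  0.00084406, -0.00102868, -0.00051226,
        0.00114584]), 'joint_torque': array([-1.37311476e-03, -5.20390999e+01,  4.64795673e+01,  1.65329967e-02,
        6.44509214e-05,  6.40984268e-06]), 'ee_pos': array([0.21701018, 0.50511578, 0.23058312]), 'ee_rot': array([-1.44451093e-04,  2.01506801e-01,  9.79486884e-01, -6.58116940e-04]), 'force': array([-0.4976005 , -0.28824764, -0.88628394]), 'ft_torque': array([-0.00632353,  0.0298444 ,  0.0122459 ]), 'width': 0.9975296834866899}
side {'vertical_fov': 44.275285899288676, 'cx': 279.4498424716781, 'cy': 207.54171693623144, 'extrinsics': array([[-0.9953111 , -0.09645559,  0.00722062,  0.49355028],
       [-0.07344006,  0.70501258, -0.70538204,  0.05741039],
       [ 0.06294742, -0.70260485, -0.70879055,  1.39585747],
       [ 0.        ,  0.        ,  0.        ,  1.        ]])}
top {'vertical_fov': 54.89732155798226, 'cx': 285.2626202203318, 'cy': 202.86431736352557, 'extrinsics': array([[ 1.12732669e-02, -9.99935414e-01,  1.44280840e-03,
         1.70226286e-02],
       [-9.81332342e-01, -1.13405514e-02, -1.91984964e-01,
         4.75256394e-01],
       [ 1.91988927e-01,  7.48423195e-04, -9.81396807e-01,
         1.01904526e+00],
       [ 0.00000000e+00,  0.00000000e+00,  0.00000000e+00,
         1.00000000e+00]])}
wrist {'vertical_fov': 68.52271281000851, 'cx': 278.82334795852927, 'cy': 210.7873610287578, 'extrinsics': array([[ 0.3961009 ,  0.91820315, -0.00265716, -0.54951594],
       [ 0.87871263, -0.37822243,  0.29122485, -0.03768782],
       [ 0.26639857, -0.1176893 , -0.95665094,  0.3817668 ],
       [ 0.        ,  0.        ,  0.        ,  1.        ]])}
```

View pics/side0.png

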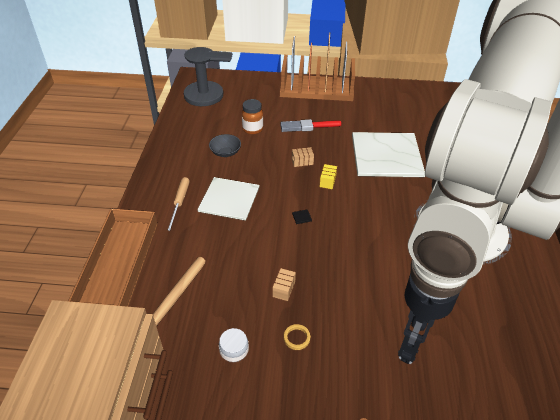

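View pics/top0.png

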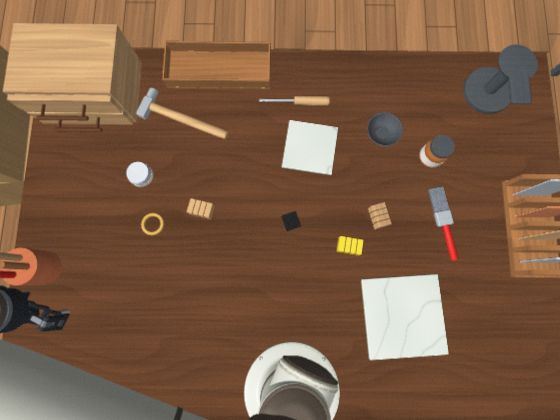

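View pics/wrist0.png

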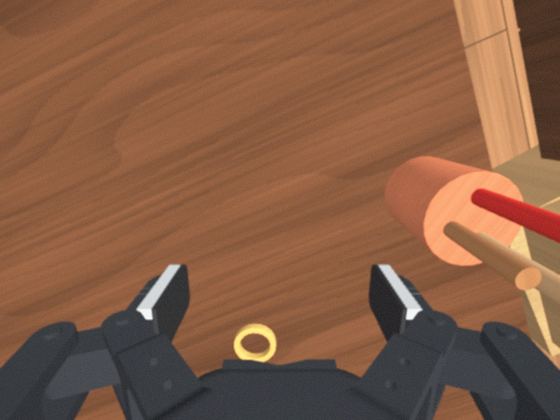

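Run:
```python
import cv2,numpy as np
s=cv2.imread("pics/side0.png");t=cv2.imread("pics/top0.png")
def c(im,x,y,r=25): return cv2.resize(im[y-r:y+r,x-r:x+r],(390,290),interpolation=cv2.INTER_CUBIC)
cv2.imwrite("pics/c0.png",np.vstack([np.hstack([c(s,284,285),c(s,303,157)]),np.hstack([c(t,200,209),c(t,379,215)])]))
```

```text
(no output)
```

View pics/c0.png

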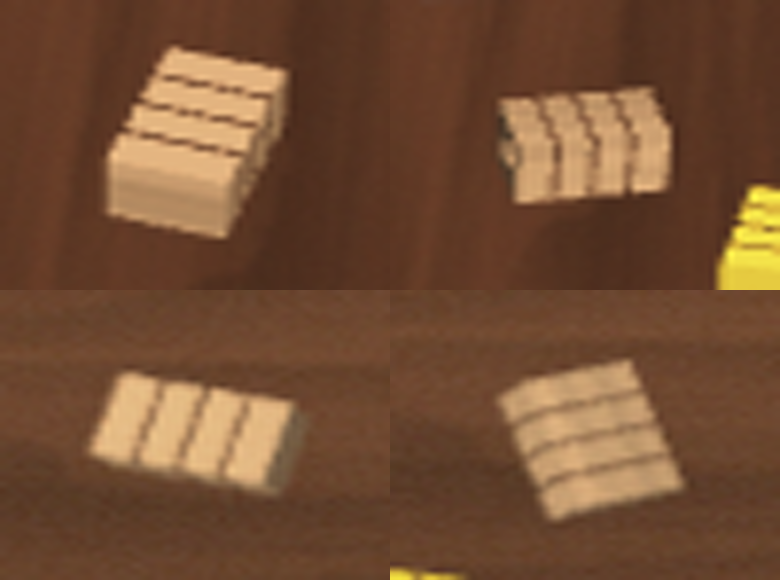

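```bash
cat > h.py <<'E'
import numpy as np, cv2
from plant import status, snapshot, camera_info
from scipy.spatial.transform import Rotation as R
def ray(n,u,v,z,info=None):
    i=info or camera_info(n); f=210/np.tan(np.radians(i["vertical_fov"])/2)
    E=i["extrinsics"]; Rm=E[:3,:3]; c=-Rm.T@E[:3,3]
    d=Rm.T@np.array([(u-i["cx"])/f,(v-i["cy"])/f,1]); return c+d*(z-c[2])/d[2]
def proj(n,p,info=None):
    i=info or camera_info(n); f=210/np.tan(np.radians(i["vertical_fov"])/2)
    q=i["extrinsics"][:3,:3]@np.array(p)+i["extrinsics"][:3,3]; return np.array([f*q[0]/q[2]+i["cx"],f*q[1]/q[2]+i["cy"]])
def frame():
    s=status.state(); w,x,y,z=s["ee_rot"]; M=R.from_quat([x,y,z,w]).as_matrix(); return s["ee_pos"],M
E
python3 - <<'E'
from h import *
t=cv2.imread("pics/top0.png"); hsv=cv2.cvtColor(t,cv2.COLOR_BGR2HSV)
for nm,(x,y),z in [("L",(200,209),.038),("R",(379,215),.038),("slab",(310,147),.010)]:
    r=22 if nm!="slab" else 45
    c=hsv[y-r:y+r,x-r:x+r]
    m=((c[...,2]>150)&(c[...,1]<150)).astype(np.uint8) if nm!="slab" else ((c[...,2]>150)&(c[...,1]<60)).astype(np.uint8)
    m=cv2.morphologyEx(m,cv2.MORPH_CLOSE,np.ones((3,3)))
    ct=max(cv2.findContours(m,0,2)[0],key=cv2.contourArea)
    b=cv2.boxPoints(cv2.minAreaRect(ct))+[x-r,y-r]
    P=np.array([ray("top",u,v,z) for u,v in b])
    print(nm,b.round(1).tolist(),P.mean(0).round(4),[ (np.linalg.norm(P[k]-P[k-1])*1e3).round(1) for k in range(4)],[np.degrees(np.arctan2(*(P[k]-P[k-1])[[1,0]])).round(1) for k in range(4)])
p,M=frame(); print(p,M.round(3))
for n in("side","top","wrist"):
    E=camera_info(n)["extrinsics"]; print(n,-E[:3,:3].T@E[:3,3])
    if n=="wrist": print(M.T@(-E[:3,:3].T@E[:3,3]-p), M.T@E[2,:3])
E
```

```text
L [[185.7, 212.2], [189.4, 197.4], [212.0, 203.0], [208.3, 217.8]] [0.4613 0.2511 0.038 ] [np.float64(62.1), np.float64(40.8), np.float64(62.5), np.float64(40.7)] [np.float64(76.6), np.float64(-10.6), np.float64(-103.5), np.float64(168.8)]
R [[366.9, 206.7], [383.7, 201.1], [391.1, 223.3], [374.3, 228.9]] [ 0.447  -0.2254  0.038 ] [np.float64(61.6), np.float64(47.7), np.float64(61.8), np.float64(47.2)] [np.float64(16.8), np.float64(-70.8), np.float64(-163.7), np.float64(109.0)]
slab [[281.1, 167.3], [288.0, 119.3], [337.8, 126.4], [330.9, 174.4]] [ 0.6436 -0.0435  0.01  ] [np.float64(139.3), np.float64(142.7), np.float64(142.6), np.float64(142.2)] [np.float64(82.2), np.float64(-7.1), np.float64(-97.9), np.float64(171.6)]
[0.21704005 0.50517839 0.23073316] [[-0.919  0.395 -0.   ]
 [ 0.395  0.919 -0.001]
 [ 0.    -0.001 -1.   ]]
side [0.40758668 0.98786687 1.0263031 ]
top [0.27054716 0.02164852 1.09130528]
wrist [0.14908126 0.53524946 0.37482571]
[ 0.07431184  0.00064741 -0.14409254] [-0.29123209 -0.00177674  0.95665078]
```

Candidates: block L at top(200,209), block R at top(379,215), and the yellow look-alike at top(350,245), which is excluded. For slabs, the small one at top(310,147) is meant, not the large one at (404,316). R seems to have a dark mark on its far end at side(296,157). I'll check that close up with the wrist camera.

Call:
{"api": "carry_out", "payload": {
  "commands": "-0.9 -0.7 0 0 0; -0.95 -0.75 0 0 0; -0.95 -0.75 0 0 0; -0.95 -0.75 0 0 0; -0.95 -0.75 0 0 0; -0.95 -0.75 0 0 0; -0.95 -0.75 0 0 0; -0.95 -0.75 0 0 0; -0.95 -0.75 0 0 0; -0.95 -0.75 0 0 0"
}}

```text
time_s: 1.4
ee_pos: [0.3897, 0.187, 0.2311]
ee_rot: [-0.0, 0.201, 0.979, -0.0]
force: [1.0, 0.1, 0.6]
width: 0.999
```

Call:
{"api": "carry_out", "payload": {
  "commands": "-0.95 -0.75 0 0 0; -0.95 -0.75 0 0 0; -0.95 -0.75 0 0 0; -0.95 -0.75 0 0 0; -0.95 -0.75 0 0 0; -0.95 -0.75 0 0 0; -0.95 -0.75 0 0 0; -0.95 -0.75 0 0 0; -0.95 -0.75 0 0 0; -0.95 -0.75 0 0 0"
}}

```text
time_s: 2.65
ee_pos: [0.5628, -0.1323, 0.231]
ee_rot: [-0.0, 0.202, 0.979, 0.0]
force: [0.4, -0.3, 0.3]
width: 0.999
```

Call:
{"api": "carry_out", "payload": {
  "commands": "0 0 0.3 1 0; 0 0 0.3 1 0; 0 0 0.3 1 0; 0 0 0.3 1 0; 0 0 0.3 1 0; 0 0 0.3 1 0; 0 0 0.3 1 0; 0 0 0.3 1 0; 0 0 0.3 1 0; 0 0 0.3 1 0"
}}

```text
time_s: 3.9
ee_pos: [0.5622, -0.1311, 0.1406]
ee_rot: [-0.0, 0.666, 0.746, -0.0]
force: [0.4, 0.6, 1.5]
width: 0.999
```

Call:
{"api": "carry_out", "payload": {
  "commands": "0 0 0 1 0; 0 0 0 1 0; 0 0 0 1 0; 0 0 0 1 0; 0 0 0 1 0; 0 0 0 1 0; 0 0 0 1 0; 0 0 0 1 0; 0 0 0 1 0; 0 0 0 1 0"
}}

```text
time_s: 5.15
ee_pos: [0.5623, -0.1311, 0.141]
ee_rot: [-0.0, 0.95, 0.314, -0.0]
force: [-0.2, 0.2, -0.5]
width: 0.998
```

Call:
{"api": "carry_out", "payload": {
  "commands": "0 0.8 0 1 0; 0 0.9 0 1 0; 0 0 0 1 0"
}}

```text
time_s: 5.52
ee_pos: [0.5909, -0.1749, 0.1404]
ee_rot: [-0.0, 0.987, 0.161, -0.0]
force: [-0.2, 0.4, 0.3]
width: 1.0
```

Run:
```python
from h import *
p,M=frame(); print(p,M.round(3)); print(proj("wrist",[.447,-.225,.02]), proj("wrist",[.476,-.216,.019]))
a,d=snapshot("wrist"); cv2.imwrite("pics/w1.png",a[:,:,::-1]); np.save("pics/w1.npy",d)
```

```text
[ 0.59091176 -0.17486845  0.14039141] [[ 0.948  0.317 -0.001]
 [ 0.317 -0.948  0.   ]
 [-0.001 -0.    -1.   ]]
[281.30939638 345.50979932] [281.97754553 319.95231193]
```

View pics/w1.png

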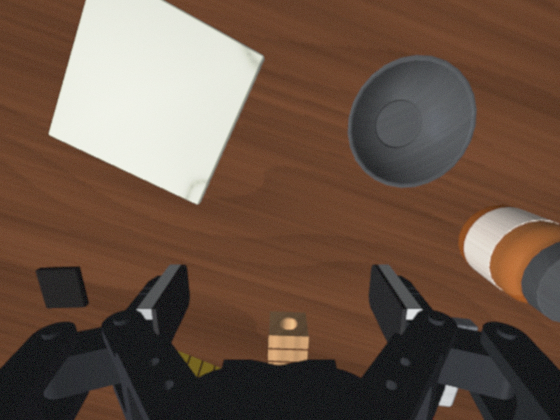

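The wrist view shows a pale-rimmed round hole at (289,323) in the near end of the right block, so R is the bored heel and its hole points to about +18° yaw. Next I'll refine its pose.

Run:
```python
from h import *
print("hole",ray("wrist",289,323,.019), "face bottom z0",[ray("wrist",u,v,0.).round(4) for u,v in((270,313),(308,314))])
print("face top edge",[ray("wrist",u,v,.038).round(4) for u,v in((268,335),(308,335))])
a=cv2.imread("pics/w1.png"); cv2.imwrite("pics/w1c.png",cv2.resize(a[295:370,245:335],None,fx=6,fy=6,interpolation=cv2.INTER_CUBIC))
s=cv2.imread("pics/side0.png"); cv2.imwrite("pics/s0c.png",cv2.resize(s[137:177,278:328],None,fx=10,fy=10,interpolation=cv2.INTER_CUBIC))
```

```text
hole [ 0.47417114 -0.22281242  0.019     ] face bottom z0 [array([ 0.4664, -0.2045,  0.    ]), array([ 0.4779, -0.2438,  0.    ])]
face top edge [array([ 0.4686, -0.2029,  0.038 ]), array([ 0.4805, -0.2392,  0.038 ])]
```

View pics/w1c.png

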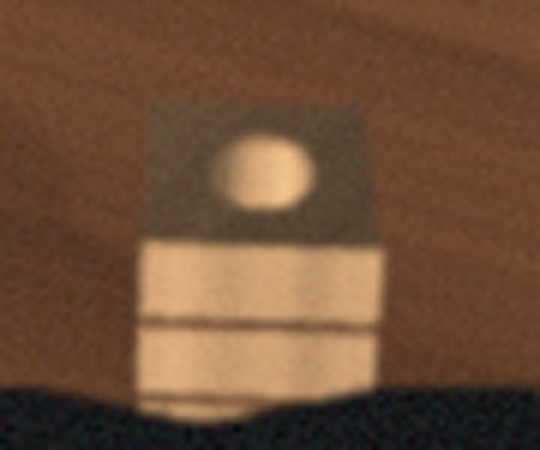

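View pics/s0c.png

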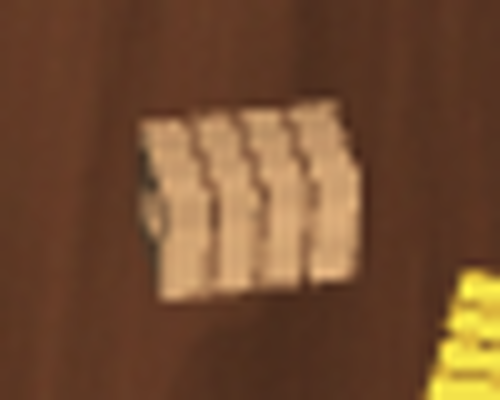

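Call:
{"api": "carry_out", "payload": {
  "commands": "-0.7 0.05 0.3 0 0; -0.7 0.05 0.3 0 0; -0.7 0.05 0.3 0 0; -0.7 0.05 0.3 0 0; -0.7 0.05 0.3 0 0; -0.75 0.03 0.3 0 0; 0 0 0.6 0 0; 0 0 0.6 0 0; 0 0 0.5 0 0; 0 0 0.5 0 0"
}}

```text
time_s: 6.82
ee_pos: [0.4727, -0.2222, 0.02]
ee_rot: [-0.0, 0.987, 0.163, -0.0]
force: [0.2, 0.1, -0.3]
width: 1.003
```

Run:
```python
from h import *
p,M=frame(); print(p,M.round(3)); 
a,d=snapshot("side"); cv2.imwrite("pics/s2.png",cv2.resize(a[107:207,228:368,::-1],None,fx=5,fy=5,interpolation=cv2.INTER_CUBIC))
a,d=snapshot("wrist"); cv2.imwrite("pics/w2.png",a[:,:,::-1])
```

```text
[ 0.47273675 -0.22218878  0.0199582 ] [[ 0.947  0.322 -0.001]
 [ 0.322 -0.947  0.   ]
 [-0.    -0.    -1.   ]]
```

View pics/s2.png

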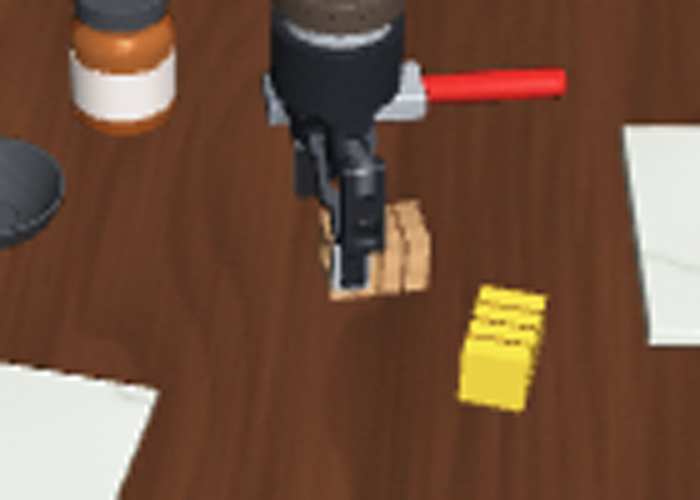

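View pics/w2.png

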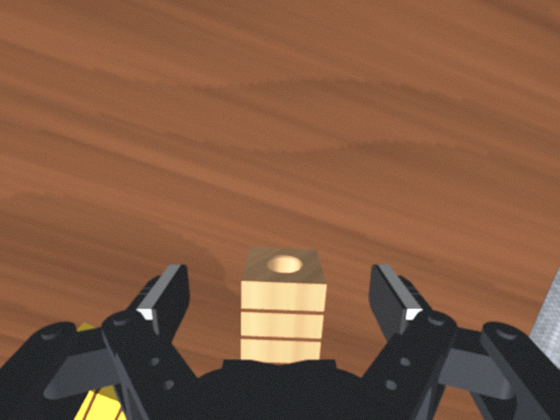

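The heel sits centred between the jaws, with the hole end at (285,264). Closing.

Call:
{"api": "carry_out", "payload": {
  "commands": "0 0 0 0 1; 0 0 0 0 1; 0 0 0 0 1; 0 0 0 0 1; 0 0 0 0 1; 0 0 0 0 1; 0 0 -0.5 0 1; 0 0 -0.5 0 1; 0 0 0 0 1"
}}

```text
time_s: 8.05
ee_pos: [0.4734, -0.223, 0.0532]
ee_rot: [0.001, 0.987, 0.163, 0.001]
force: [0.3, -0.6, 0.6]
width: 0.425
```

Run:
```python
from h import *
p,M=frame(); print(p,M.round(3)); 
a,d=snapshot("side"); cv2.imwrite("pics/s3.png",cv2.resize(a[107:207,228:368,::-1],None,fx=5,fy=5,interpolation=cv2.INTER_CUBIC))
a,d=snapshot("wrist"); cv2.imwrite("pics/w3.png",a[:,:,::-1])
```

```text
[ 0.47342594 -0.22300128  0.0531561 ] [[ 0.947  0.321  0.003]
 [ 0.321 -0.947 -0.001]
 [ 0.002  0.002 -1.   ]]
```

View pics/s3.png

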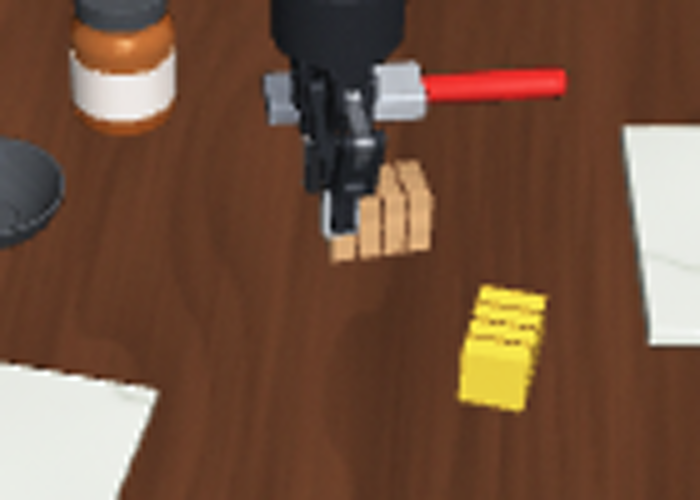

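View pics/w3.png

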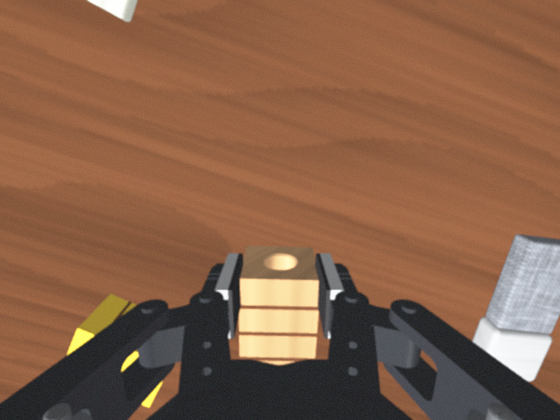

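Call:
{"api": "carry_out", "payload": {
  "commands": "0.8 -0.8 -0.3 0 1; 0.9 -0.9 -0.3 0 1; 0.9 -0.9 -0.3 0 1; 0.9 -0.9 0 0 1; 0.9 -0.9 0 0 1; 0.9 -0.9 0 0 1; 0.9 -0.9 0 0 1; 0.9 -0.9 0 0 1; 0.9 -0.8 0 0 1; 0.9 -0.8 0 0 1"
}}

```text
time_s: 9.4
ee_pos: [0.6416, 0.1115, 0.0774]
ee_rot: [0.0, 0.987, 0.163, -0.001]
force: [-0.1, -0.4, -0.3]
width: 0.426
```

Call:
{"api": "carry_out", "payload": {
  "commands": "0 0 0 -1 1; 0 0 0 -1 1; 0 0 0 -1 1; 0 0 0 -1 1; 0 0 0 -1 1; 0 0 0 -1 1; 0 0 0 -1 1; 0 0 0 -1 1; 0 0 0 -1 1; 0 0 0 -1 1"
}}

```text
time_s: 10.65
ee_pos: [0.6411, 0.1104, 0.0774]
ee_rot: [-0.0, 0.772, 0.636, -0.001]
force: [-0.5, 0.9, -1.2]
width: 0.421
```

Run:
```python
from h import *
p,M=frame(); print(p,M.round(3),np.degrees(np.arctan2(M[1,0],M[0,0]))); 
a,d=snapshot("side"); cv2.imwrite("pics/s4.png",cv2.resize(a[130:260,150:330,::-1],None,fx=4,fy=4,interpolation=cv2.INTER_CUBIC))
a,d=snapshot("top"); cv2.imwrite("pics/t4.png",cv2.resize(a[80:210,230:410,::-1],None,fx=4,fy=4,interpolation=cv2.INTER_CUBIC))
```

```text
[0.64110238 0.11038803 0.07737451] [[ 0.192  0.981 -0.001]
 [ 0.981 -0.192 -0.   ]
 [-0.    -0.001 -1.   ]] 78.94784500652652
```

View pics/s4.png

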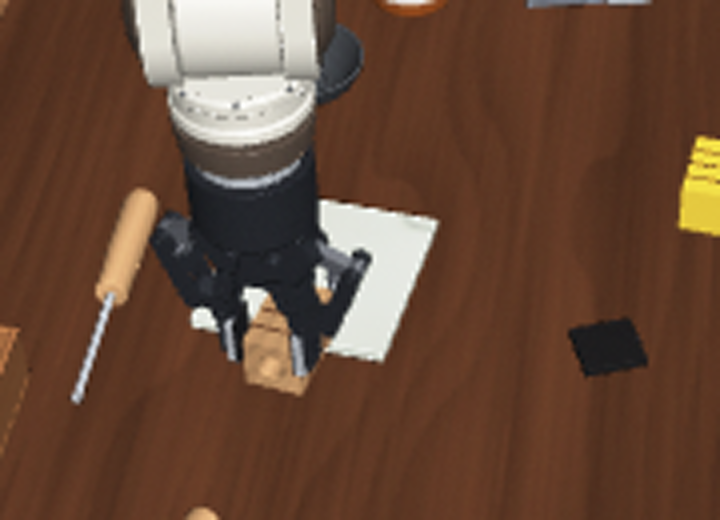

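View pics/t4.png

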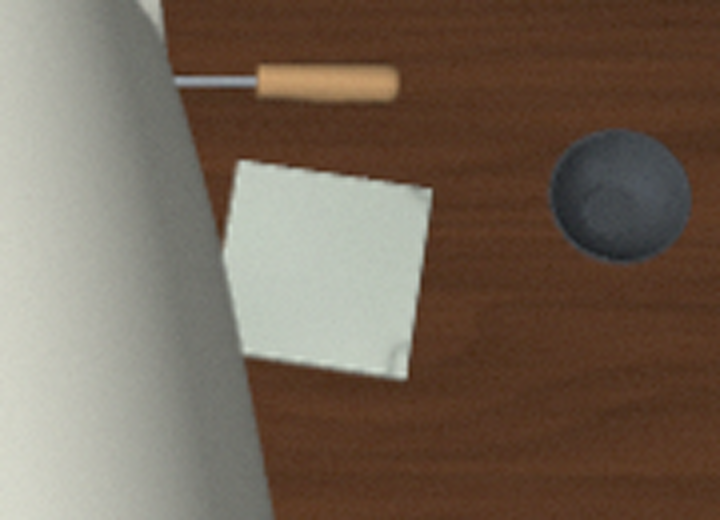

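Call:
{"api": "carry_out", "payload": {
  "commands": "0 0 0.45 -0.55 1; 0 0 0.45 0 1; 0 0 0.45 0 1; 0 0 0.45 0 1; -0.4 0 0 0 1; -0.3 0 0 0 1; -0.1 0 0 0 1"
}}

```text
time_s: 11.62
ee_pos: [0.6383, 0.0856, 0.0249]
ee_rot: [0.0, 0.755, 0.656, 0.0]
force: [0.7, 0.6, -0.8]
width: 0.431
```

Run:
```python
from h import *
p,M=frame(); print(p,M.round(3),np.degrees(np.arctan2(M[1,0],M[0,0])),status.state()["force"]); 
a,d=snapshot("side"); cv2.imwrite("pics/s5.png",cv2.resize(a[160:250,170:280,::-1],None,fx=6,fy=6,interpolation=cv2.INTER_CUBIC))
```

```text
[0.63833131 0.08561542 0.02489788] [[ 0.14   0.99   0.001]
 [ 0.99  -0.14  -0.   ]
 [ 0.     0.001 -1.   ]] 81.97933310778294 [ 0.66542923  0.56443754 -0.75152951]
```

View pics/s5.png

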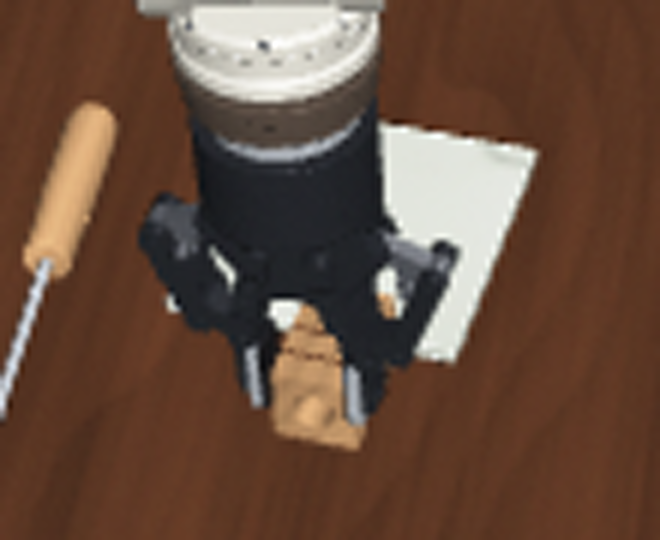

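Call:
{"api": "carry_out", "payload": {
  "commands": "0 0 0.1 0 1; -0.1 0 0 0 1; -0.1 0 0 0 1"
}}

```text
time_s: 12.05
ee_pos: [0.6377, 0.0831, 0.0222]
ee_rot: [-0.001, 0.754, 0.657, 0.002]
force: [-1.5, 19.0, 8.3]
width: 0.426
```

Call:
{"api": "carry_out", "payload": {
  "commands": "0 0 0 0 0.45; 0 0 0 0 0.45; 0 0 -0.3 0 0.45; 0 0 0 0 0.62; 0 0 0 0 0.62; 0 0 0 0 0.62"
}}

```text
time_s: 12.8
ee_pos: [0.638, 0.0807, 0.0321]
ee_rot: [0.001, 0.755, 0.656, 0.001]
force: [-1.7, -0.8, 8.6]
width: 0.413
```

Call:
{"api": "carry_out", "payload": {
  "commands": "-0.1 0 -0.05 0 0.62; -0.15 0 -0.15 0 0.62; -0.15 0 -0.15 0 0.62"
}}

```text
time_s: 13.18
ee_pos: [0.6365, 0.0718, 0.0423]
ee_rot: [-0.001, 0.754, 0.657, 0.003]
force: [-0.3, 15.9, 4.6]
width: 0.415
```

Run:
```python
from h import *
p,M=frame(); print(p,status.state()["force"]); 
a,d=snapshot("side"); cv2.imwrite("pics/s6.png",cv2.resize(a[160:250,170:280,::-1],None,fx=6,fy=6,interpolation=cv2.INTER_CUBIC))
```

```text
[0.63649889 0.07183061 0.0423093 ] [-0.26590358 15.93441518  4.64974147]
```

View pics/s6.png

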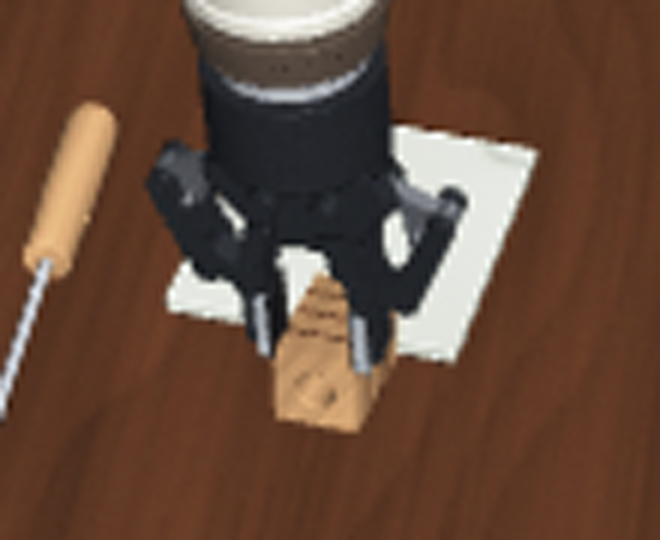

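The hole face is turning up towards the camera, so the heel is tipping. I'll continue the arc.

Call:
{"api": "carry_out", "payload": {
  "commands": "-0.15 0 -0.2 0 0.62; -0.18 0 -0.2 0 0.62; -0.2 0 -0.18 0 0.62"
}}

```text
time_s: 13.6
ee_pos: [0.6337, 0.0544, 0.0587]
ee_rot: [-0.001, 0.754, 0.657, 0.001]
force: [1.2, 5.7, -0.9]
width: 0.412
```

Run:
```python
from h import *
p,M=frame(); print(p,status.state()["force"]); 
a,d=snapshot("side"); cv2.imwrite("pics/s7.png",cv2.resize(a[160:250,170:280,::-1],None,fx=6,fy=6,interpolation=cv2.INTER_CUBIC))
```

```text
[0.63374617 0.05438305 0.05871332] [ 1.16391122  5.72427964 -0.86649691]
```

View pics/s7.png

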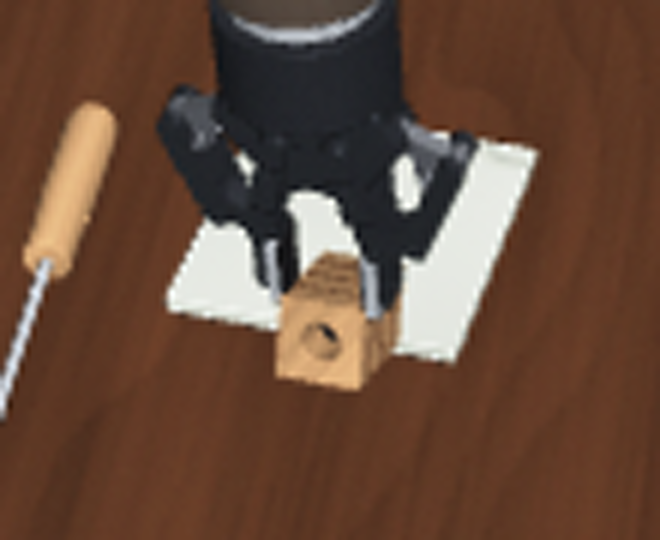

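It's working: the heel is at about 40° and the hole is visible at crop (320,340). Continuing.

Call:
{"api": "carry_out", "payload": {
  "commands": "-0.22 0 -0.15 0 0.62; -0.24 0 -0.13 0 0.62; -0.25 0 -0.1 0 0.62; -0.25 0 -0.06 0 0.62"
}}

```text
time_s: 14.15
ee_pos: [0.6294, 0.0238, 0.0716]
ee_rot: [0.0, 0.755, 0.656, -0.0]
force: [0.1, 0.3, -1.9]
width: 0.414
```

Run:
```python
from h import *
p,M=frame(); print(p,status.state()["force"]); 
a,d=snapshot("side"); cv2.imwrite("pics/s8.png",cv2.resize(a[160:250,170:280,::-1],None,fx=6,fy=6,interpolation=cv2.INTER_CUBIC))
```

```text
[0.62943073 0.02380618 0.07157133] [ 0.1469267   0.27531008 -1.90713888]
```

View pics/s8.png

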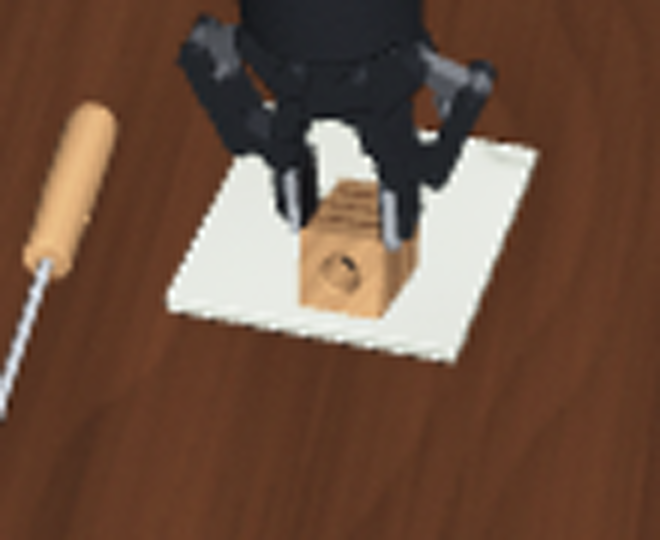

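Contact was lost: the arc rose too much and the heel came over the slab at about 40°. I'll back off, lower so the lower corner sits under the slab edge, and push on a flatter path.

Call:
{"api": "carry_out", "payload": {
  "commands": "0.6 0 0 0 0.62; 0.65 0 0 0 0.62; 0 0 0.25 0 0.62; 0 0 0.25 0 0.62; -0.2 0 0 0 0.62; -0.15 0 0 0 0.62"
}}

```text
time_s: 14.95
ee_pos: [0.6332, 0.0528, 0.0576]
ee_rot: [-0.002, 0.754, 0.657, 0.002]
force: [-4.4, 14.8, 14.0]
width: 0.414
```

Run:
```python
from h import *
p,M=frame(); print(p,status.state()["force"]); 
a,d=snapshot("side"); cv2.imwrite("pics/s9.png",cv2.resize(a[160:250,170:280,::-1],None,fx=6,fy=6,interpolation=cv2.INTER_CUBIC))
```

```text
[0.63319074 0.05280698 0.05755919] [-4.43037356 14.79540583 14.04041525]
```

View pics/s9.png

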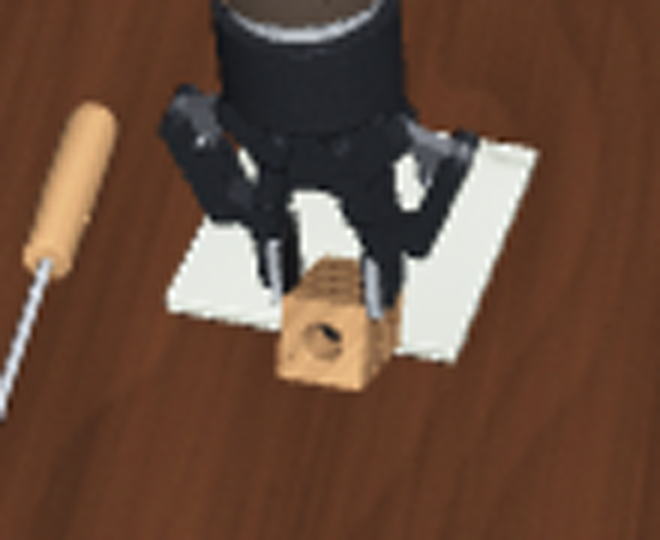

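Contact is back (about 15 N horizontal, 14 N up). Now the flatter push.

Call:
{"api": "carry_out", "payload": {
  "commands": "-0.15 0 -0.06 0 0.62; -0.17 0 -0.05 0 0.62; -0.17 0 -0.04 0 0.62; -0.17 0 -0.02 0 0.62"
}}

```text
time_s: 15.5
ee_pos: [0.6318, 0.0323, 0.0636]
ee_rot: [0.0, 0.754, 0.657, 0.002]
force: [2.4, 6.5, 7.3]
width: 0.41
```

Run:
```python
from h import *
p,M=frame(); print(p,status.state()["force"]); 
a,d=snapshot("side"); cv2.imwrite("pics/s10.png",cv2.resize(a[160:250,170:280,::-1],None,fx=6,fy=6,interpolation=cv2.INTER_CUBIC))
```

```text
[0.63179867 0.03229842 0.06359308] [2.37677958 6.54864977 7.31657609]
```

View pics/s10.png

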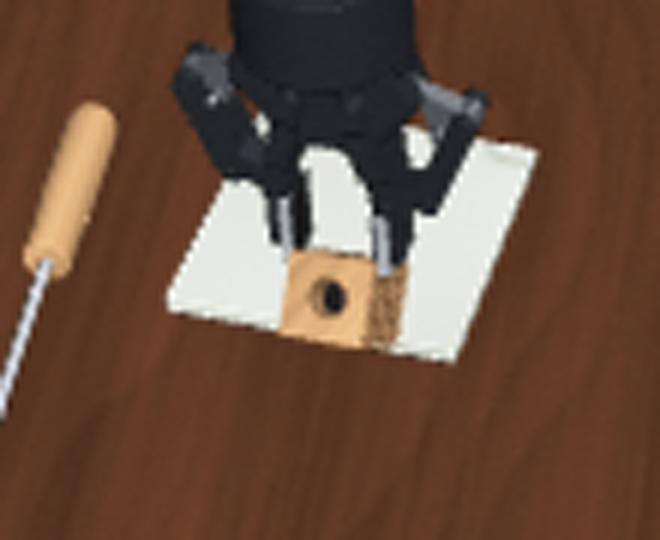

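Call:
{"api": "carry_out", "payload": {
  "commands": "-0.17 0 0 0 0.62; -0.18 0 0.02 0 0.62; -0.18 0 0.04 0 0.62; -0.18 0 0.06 0 0.62"
}}

```text
time_s: 16.05
ee_pos: [0.6296, 0.0104, 0.0614]
ee_rot: [0.002, 0.754, 0.656, 0.003]
force: [0.2, 3.5, 18.3]
width: 0.408
```

Run:
```python
from h import *
p,M=frame(); print(p,status.state()["force"]); 
a,d=snapshot("side"); cv2.imwrite("pics/s11.png",cv2.resize(a[160:250,170:280,::-1],None,fx=6,fy=6,interpolation=cv2.INTER_CUBIC))
```

```text
[0.62963059 0.01039954 0.061385  ] [ 0.22670334  3.50480544 18.33419411]
```

View pics/s11.png

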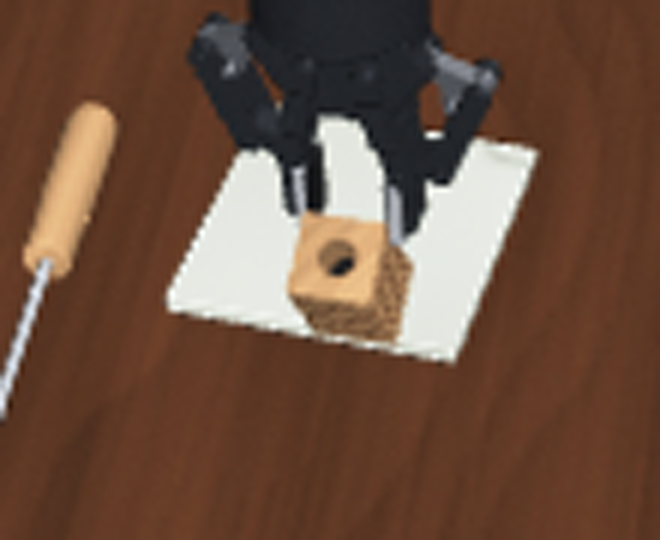

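Call:
{"api": "carry_out", "payload": {
  "commands": "-0.15 0 0.08 0 0.62; -0.15 0 0.1 0 0.62; -0.1 0 0.1 0 0.62; 0 0 0.1 0 0.62"
}}

```text
time_s: 16.6
ee_pos: [0.6281, -0.0033, 0.0519]
ee_rot: [0.003, 0.755, 0.656, 0.002]
force: [-10.2, -8.4, 39.9]
width: 0.392
```

Run:
```python
from h import *
p,M=frame(); print(p,status.state()["force"]); 
a,d=snapshot("side"); cv2.imwrite("pics/s12.png",cv2.resize(a[160:250,170:280,::-1],None,fx=6,fy=6,interpolation=cv2.INTER_CUBIC))
```

```text
[ 0.6280578  -0.00326475  0.05186914] [-10.18555515  -8.35641512  39.88904892]
```

View pics/s12.png

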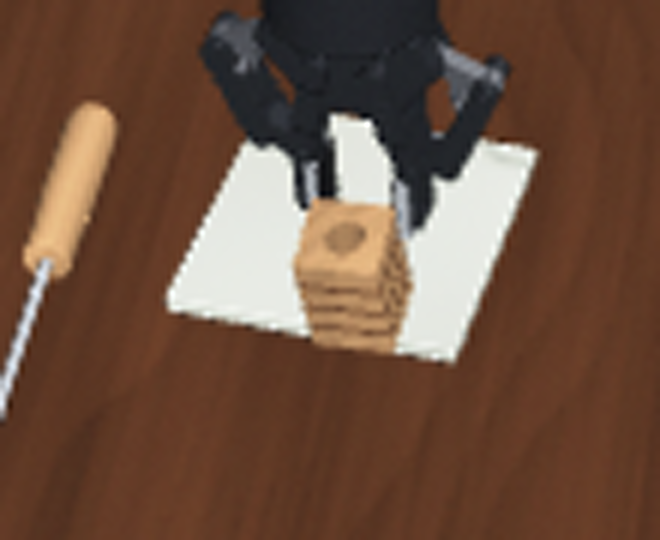

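It's nearly upright on the slab. I'll ease the pressure, release it to settle flat, and look.

Call:
{"api": "carry_out", "payload": {
  "commands": "0 0 -0.1 0 0.6; 0 0 0 0 0.5; 0 0 0 0 0.4; 0 0 0 0 0.3; 0 0 0 0 0.3"
}}

```text
time_s: 17.27
ee_pos: [0.6256, -0.0013, 0.0491]
ee_rot: [-0.0, 0.754, 0.656, -0.0]
force: [-0.4, 0.5, 0.1]
width: 0.697
```

Run:
```python
from h import *
p,M=frame(); print(p,M.round(3),status.state()["force"]); 
a,d=snapshot("side"); cv2.imwrite("pics/s13f.png",a[:,:,::-1]);cv2.imwrite("pics/s13.png",cv2.resize(a[160:250,170:280,::-1],None,fx=6,fy=6,interpolation=cv2.INTER_CUBIC))
a,d=snapshot("wrist"); cv2.imwrite("pics/w13.png",a[:,:,::-1]); print(camera_info("wrist")["extrinsics"].tolist())
```

```text
[ 0.62563272 -0.00130936  0.04907698] [[ 0.138  0.99  -0.001]
 [ 0.99  -0.138 -0.   ]
 [-0.    -0.001 -1.   ]] [-0.41166815  0.50177461  0.09529018]
[[0.9901915993777805, -0.1397099960922265, -0.00130901244624273, -0.6197244967331175], [-0.1331978438809594, -0.9467823239600142, 0.29302144191567053, 0.09723254293763965], [-0.042177374350923176, -0.28997301258700814, -0.9561049738726798, 0.23283398305833045], [0.0, 0.0, 0.0, 1.0]]
```

View pics/s13.png

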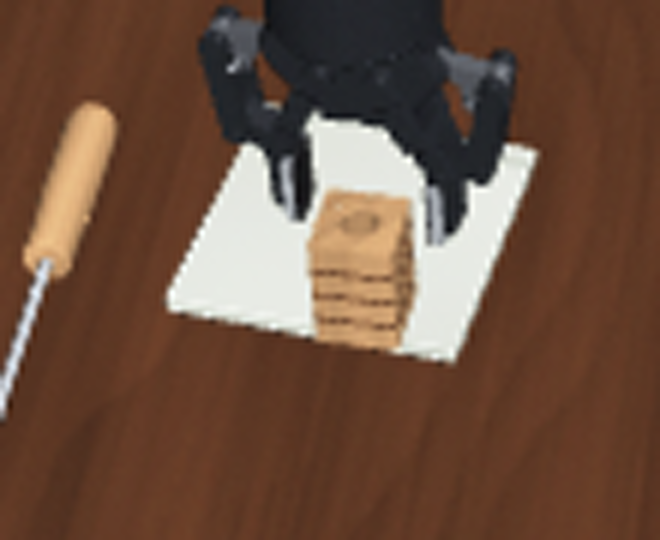

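View pics/w13.png

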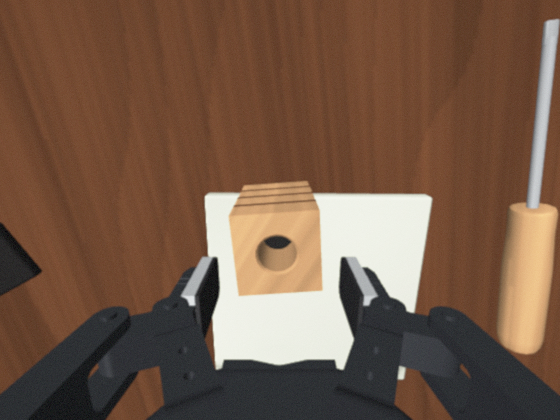

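The heel is standing upright on the slab with the hole up at wrist(277,253). Next I'll measure it for the regrasp.

Run:
```python
from h import *
p,M=frame()
c=np.array([ray("wrist",u,v,.07) for u,v in((232,214),(318,207),(322,290),(238,294))])
h=ray("wrist",277,253,.07)
print(h,c.mean(0),[np.linalg.norm(c[k]-c[k-1]).round(4) for k in range(4)],[np.degrees(np.arctan2(*((c[k]-c[k-1])@M)[[1,0]])).round(1) for k in range(4)])
for q in(h,c.mean(0)): print("tool units",(M.T@(q-p))/.03)
```

```text
[0.62749582 0.01661417 0.07      ] [0.62770407 0.01659554 0.07      ] [np.float64(0.0383), np.float64(0.0361), np.float64(0.0394), np.float64(0.0383)] [np.float64(-1.5), np.float64(85.2), np.float64(175.3), np.float64(-93.1)]
tool units [ 0.59725991 -0.02481596 -0.69206249]
tool units [ 0.59760431 -0.01785527 -0.69206533]
```

Call:
{"api": "carry_out", "payload": {
  "commands": "0 0 0 -0.6 0.15; 0.3 0 0 0 0.15; 0.3 0 0 0 0.15; 0 0 0.3 0 0.15; 0 0 0.3 0 0.15; 0 0 0 0 1; 0 0 0 0 1; 0 0 0 0 1; 0 0 0 0 1; 0 0 0 0 1"
}}

```text
time_s: 18.62
ee_pos: [0.6273, 0.0166, 0.0316]
ee_rot: [0.0, 0.733, 0.68, 0.0]
force: [-0.3, -0.5, -1.0]
width: 0.439
```

Run:
```python
from h import *
p,M=frame(); print(p,status.state()["force"],status.state()["width"]); 
a,d=snapshot("side"); cv2.imwrite("pics/s14.png",cv2.resize(a[160:250,170:280,::-1],None,fx=6,fy=6,interpolation=cv2.INTER_CUBIC))
```

```text
[0.62726171 0.01660142 0.03156628] [-0.29538087 -0.48042213 -0.99043973] 0.438872775979187
```

View pics/s14.png

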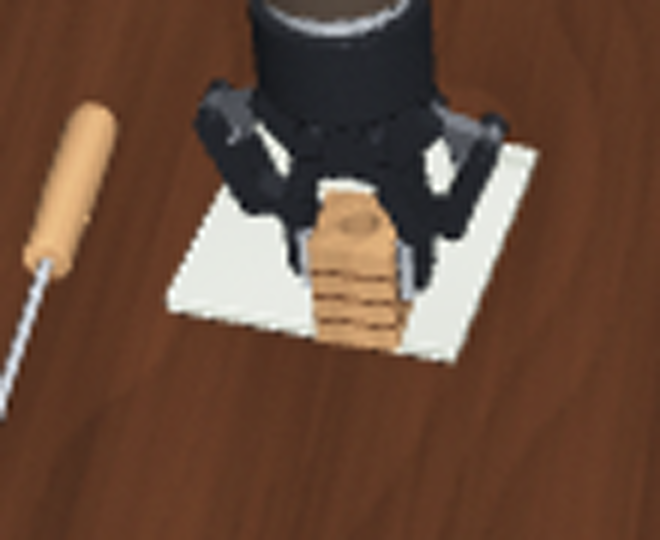

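Call:
{"api": "carry_out", "payload": {
  "commands": "0 0 -0.3 0 1; 0 0 -0.5 0 1; 0 0 -0.6 0 1; 0 0 -0.6 0 1; 0 0 -0.6 0 1; 0 0 -0.5 0 1; 0 0 0 0 1"
}}

```text
time_s: 19.55
ee_pos: [0.6279, 0.0167, 0.1261]
ee_rot: [0.001, 0.733, 0.68, 0.001]
force: [0.5, 0.1, -1.3]
width: 0.439
```

Run:
```python
from h import *
p,M=frame(); print(p,M.round(3),status.state()["force"],status.state()["width"]); 
for n,f,(x0,x1,y0,y1) in(("side","pics/side0.png",(190,270,165,230)),("top","pics/top0.png",(270,350,110,180))):
    h=cv2.cvtColor(cv2.imread(f),cv2.COLOR_BGR2HSV)[y0:y1,x0:x1]
    m=((h[...,2]>150)&(h[...,1]<60)).astype(np.uint8)
    ct=max(cv2.findContours(m,0,2)[0],key=cv2.contourArea)
    b=cv2.approxPolyDP(ct,4,True)[:,0]+[x0,y0]; P=np.array([ray(n,u,v,.01) for u,v in b]); print(n,b.tolist(),P.mean(0).round(4))
c=(np.array([.6436,-.0435,p[2]])); print("units",M.T@(c-p)/.03)
```

```text
[0.62792045 0.01665542 0.12606745] [[ 0.076  0.997  0.002]
 [ 0.997 -0.076  0.   ]
 [ 0.     0.002 -1.   ]] [ 0.53615279  0.05024354 -1.33356618] 0.4387357099071001
side [[214, 177], [198, 211], [245, 219], [259, 185]] [ 0.6435 -0.0451  0.01  ]
top [[289, 120], [282, 167], [331, 174], [337, 127]] [ 0.6431 -0.0443  0.01  ]
units [-1.95971593e+00  6.73370047e-01  1.07938925e-03]
```

Call:
{"api": "carry_out", "payload": {
  "commands": "-0.4 0.15 0 0 1; -0.5 0.17 0 0 1; -0.5 0.17 0 0 1; -0.4 0.15 0 0 1; -0.2 0 0 0 1; 0 0 0 0 1; 0 0 0 0 1; 0 0 0 0 1"
}}

```text
time_s: 20.55
ee_pos: [0.6418, -0.0441, 0.1246]
ee_rot: [0.0, 0.733, 0.68, 0.0]
force: [0.1, 0.0, -0.9]
width: 0.436
```

Run:
```python
from h import *
p,M=frame(); print(p,M.round(3),status.state()["force"],status.state()["width"]); 
a,d=snapshot("side"); cv2.imwrite("pics/s15.png",cv2.resize(a[110:260,140:340,::-1],None,fx=4,fy=4,interpolation=cv2.INTER_CUBIC))
a,d=snapshot("wrist"); cv2.imwrite("pics/w15.png",a[:,:,::-1]); print(ray("wrist",280,250,.165))
a,d=snapshot("top"); cv2.imwrite("pics/t15.png",a[:,:,::-1])
```

```text
[ 0.64179512 -0.04413986  0.12458766] [[ 0.075  0.997  0.   ]
 [ 0.997 -0.075  0.   ]
 [ 0.     0.    -1.   ]] [ 0.13741845  0.01389045 -0.92216022] 0.43639280036072514
[ 0.64446993 -0.01612352  0.165     ]
```

View pics/s15.png

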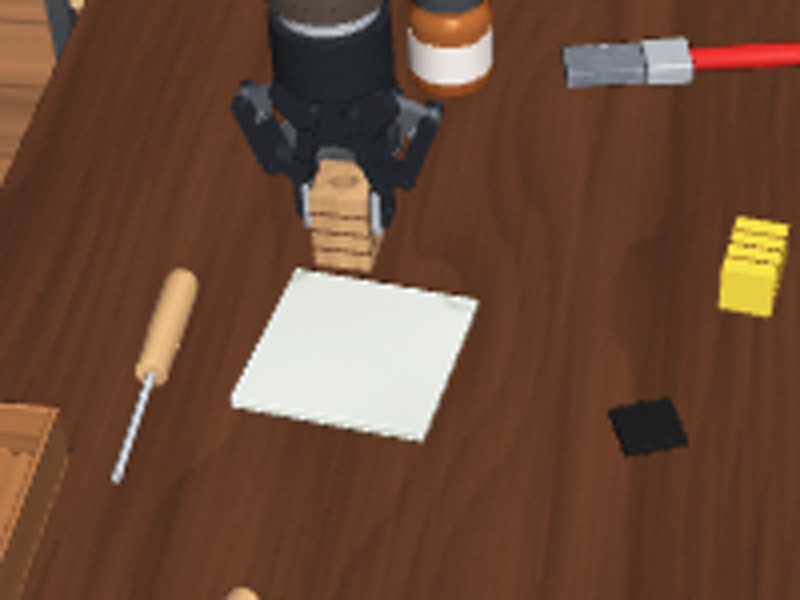

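View pics/w15.png

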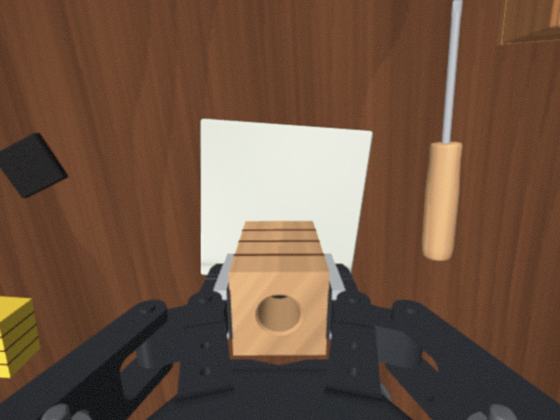

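View pics/t15.png

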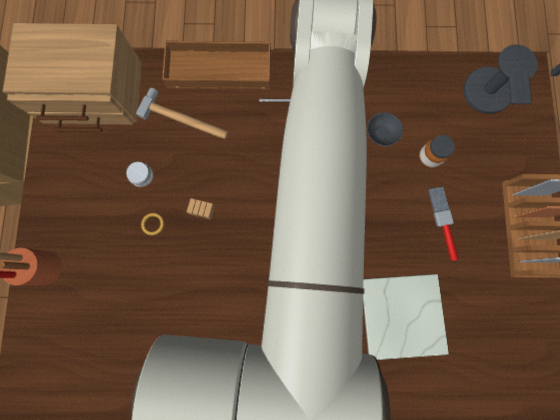

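Run:
```python
from h import *
p,M=frame(); i=camera_info("wrist"); z=p[2]+.0384
print("hole",ray("wrist",278,313,z))
a,d=snapshot("wrist"); f=210/np.tan(np.radians(i["vertical_fov"])/2)
E=i["extrinsics"];c=-E[:3,:3].T@E[:3,3];Q=[]
for v in range(284,346,3):
  for u in range(238,318,4):
    if np.hypot(u-278,v-313)>27 and d[v,u]>0:
      Q.append(c+E[:3,:3].T@(np.array([(u-i["cx"])/f,(v-i["cy"])/f,1])*d[v,u]))
Q=np.array(Q);m=np.median(Q[:,2]);Q=Q[abs(Q[:,2]-m)<.006]
A=np.c_[Q[:,:2]-Q[:,:2].mean(0),np.ones(len(Q))];s=np.linalg.lstsq(A,Q[:,2],rcond=None)[0]
print(len(Q),"plane slope deg",np.degrees(np.arctan(s[:2])),"z",s[2],status.state()["joint_vel"].round(3),status.state()["width"])
```

```text
hole [ 0.64154657 -0.04430141  0.16297381]
229 plane slope deg [ 0.08702001 -0.15272551] z 0.16454861951341546 [-0.001  0.001  0.001 -0.002  0.     0.   ] 0.43848158537857934
```

The hole is over the slab middle to within 2 mm, its face is level to about 0.2°, and the arm is steady. Handing in.

```bash
python3 -c "
from plant import ticket,status
print(ticket.job_done(),status.state()['time_s'])"
```

```text
the job is handed in; nothing more can be done
the job is handed in; nothing more can be done
```

The bored heel is now held in the gripper with its hole pointing straight up above the middle of the small slab, and the job is handed in.

- **Finding it:** the wrist camera showed the hole in the far end of the right-hand block. I did not need to touch the blank on the left.
- **Turning it up:** the tool can only point down, so I tipped the heel up by pushing its plain end against the slab's edge. On the first push it lost contact at about 40° because I raised it too fast. I backed off and repeated the push on a flatter path until the heel stood on the slab. I then regripped it squarely and lifted it.
- **Last checks:**
  - The hole is within about 2 mm of the measured slab middle.
  - The end with the hole is level to about 0.2°.
  - The heel's centre is about 12.5 cm above the slab top.
  - The grip and arm were steady, at about 20.8 s on the clock.
- **Other things on the bench:** in the last pictures the things in view looked undisturbed. I checked this only by eye, and the arm hid parts of the bench from the top camera.
- **Forces:** the highest wrist reading between moves was about 42 N, while pressing the heel flat on the slab.

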